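Tip the cash box onto its feet and seat it on the print-dusting board

ROBOT

A 7-joint arm with a two-finger parallel gripper is mounted at the origin on the work surface. World frame = base frame: x ahead of the robot, y to its left, z up, the work surface at z = 0. Lengths are in m, angles in rad, forces in N, time in s.
With the tool pointing down it reaches from about 0.425 to 0.925 m from the base axis. Payload 6.8 kg.
Tool frame: the origin (TCP) lies at the very end of the fingers, on their centre line; the grasp point (between the pads) lies 19 mm behind it (r.tcp_to_grasp is the distance from the TCP to the grasp point, in m); z points along the fingers, y is the line along which they close (so a half turn about z gives the same grasp; the last joint's range is limited). The gripper opens to 85 mm and grips with 20 to 120 N. Pads are 22 mm wide; open, the fingers measure 114 mm over their backs; the gripper's body (76 mm by 85 mm) begins 54 mm behind the grasp point. The pads swing forward as they close: fully open they stand 13 mm farther back than shut.
Start: joints at [1.211, 0.477, 0.022, 1.555, -0.011, 1.109, -0.083], TCP at [0.168, -0.654, 0.231] pointing down, gripper open.
Joint ranges: [-2.96, 2.96], [-0.34, 2.1], [-1.41, 1.46], [0.24, 2.44], [-1.37, 4.51], [0.17, 1.92], [-2.96, 2.96]. Speed limits (rad/s): [2.39, 2.39, 3.14, 3.14, 3.14, 3.14, 3.14].

INTERFACE

Orientations are given as a rotation vector (axis times angle).
In Python, from bench import r gives the robot as it stands.
- The arm moves only by the tool step_arm, never from a script. Its argument "moves" is a list of rows, each a list of 7 numbers: the shift along the tool's x, y, z in mm, then the turn, a rotation vector about the tool's x, y, z in rad, then the finger opening in mm, from 0 to 85.4. A call has 1 to 8 rows; each row is the pose to reach, as a shift and turn from the pose commanded when the call began, along the tool's axes at that moment; what a row does not reach only later rows make up. A row lasts 1/10 s, in which the tool goes at most 50 mm and 8.59 degrees, less where a joint would pass 70% of its speed; a pose out of reach is approached as far as the arm can. A call with a gripper value outside its range is refused whole. The fingers move at their own pace and stop on an object; "grip_force" is the grip in N (left out, the last holds). Time passes only in rows, so rows that repeat a pose let the fingers close. It gives the time, the measured TCP pose, the force, the opening and the grip force at its end, in the units of the state.
- r.get_obs(): the state, without advancing time (a new reading comes with each control period).
- r.grab_frame(name): name is "scene" or "top" or "wrist"; returns a dict with "image" (400x640x3 uint8, red, green, blue), "depth" (400x640 float32, m along the optical axis (not along the pixel's ray), 0 where there is no reading), "mtx" (3x3 intrinsics, pixels), "rvec" (rotation vector, rad) and "tvec" (3), from world to camera coordinates, as OpenCV has them. Camera axes: x right, y down, z forward; pixel columns grow to the right and rows downward; lengths in m; the calibration is good to about 2 mm. The wrist camera is an equidistant fisheye: a pixel r from the principal point sees the ray r / f radians off the axis. A picture is of the moment at which its call begins.
- r.hand_in(): hands the job in; it is judged then, once.
The state is a dict: "clock": time; "joints": joint angles; "qvel": joint speeds; "tau": joint torques, N m; "tcp_pos": TCP position; "orientation": TCP orientation; "contact_force": force on the tool from outside, world axes, zero at the start; "moment": the same for the moment, N m; "grip_width": finger opening in m; "gripper_force": force on a finger pad.
Only numpy, scipy, OpenCV 4.12 (cv2) and the standard library are available. Lean on these libraries where they do the work, as an engineer would, in place of code of your own. Each camera call takes 0.05 s, during which the arm holds its last target. There are 200 camera calls.

TASK

The steel cash box stands on end on the dusting board: push it high on its lid side so that it topples onto its four rubber feet, lid up. Then push it along the board square against the long end stop and press it there, and after that push it sideways against the short side stop and press it there: about 10 N on the sprung stop itself, at least 6 and never over 16 N, for about a second each. Leave the box lying flush against both stops and leave the jar and the tape roll beside it where they are.

Things in the scene. Friction and masses are not known exactly. Their poses are not given: they have to be found in the camera images.
- cash_box: Grey steel cash box, a block 120 (own x) x 92 (own y) x 160 mm (own z), 0.35 to 0.65 kg, standing on end at the start (z up). Too thick to grasp. Origin: centre of the block. -y face: the lid, with a flush black handle recess; +y face: the base, with four rubber feet 16 mm across, 4 mm high. Lying on its feet, y points down, its centre is 50 mm and its lid 96 mm above the board.
- lid_push (a point): Point on the middle of the lid face, 138 mm above the board at the start, where a level push of 2 to 4 N along the box's own +y (roughly to the robot's left) tips it; pushed low it only slides. Pushed about 90 mm here it passes its balance (its top edge rising to 184 mm above the board) and falls by itself, ending about 126 mm further along.
- push_end (a point): Centre of the box's 120 x 92 mm underside (its own -z face). When the box lies, this is the end face that looks away from the end stop, upright, 50 mm above the board: push here or lower towards the end stop. Sliding the lying box takes 2 to 7 N; pressed against a stop, up to that much of the push is still held by friction and the rest is on the stop.
- board: Fixed grey dusting board, 360 mm (own x) by 460 mm (own y), 6 mm thick, top at z = 0.006. Origin: centre of its underside. It is placed and turned differently each time; stops and scale bar turn with it.
- end_stop: Long stiffly sprung bar (aluminium, rubber-faced) across the left end of the board, 240 mm (own x) x 16 mm (own y) x 55 mm tall, standing on the board. Origin: its centre. The box goes against its -y face, 8 mm from the origin. It gives 1 mm for each 15 N along its own y, 2 mm at most, and springs back.
- side_stop: Short stiffly sprung bar, 16 mm (own x) x 110 mm (own y) x 55 mm tall, standing on the board along its near (-x) or far (+x) side: this differs from start to start. Origin: its centre. The box goes against the face that looks to the board's middle, 8 mm from the origin. It gives 1 mm for each 15 N along its own x, 2 mm at most, and springs back.
- scale_bar: Flat paper-white photo scale with black squares, 16 x 110 x 3 mm, fixed on the board on the side opposite the side stop. Not a stop. Origin: centre of its underside.
- powder_jar: Bystander: small closed jar, 52 mm across, 55 mm tall, on the board beside the cash box. Origin: centre of its underside.
- tape_roll: Bystander: clear roll of lifting tape lying flat, 64 mm across, 24 mm tall, on the board beside the cash box. Origin: centre of its underside.
Things that resemble listed ones, but are neither listed nor needed, are in the scene too. What is meant by the cash_box is not purple, and is the larger of those in its own colour.

How it is judged:
By the outcome, as a careful person would: the job done as asked, in the order asked, and still so for the second after the job is handed in, with the robot touching nothing.
It also fails if it takes over 72 s, if anything falls off the work surface, if the arm or the gripper's body presses on something with over 40 N, if the wrist force passes 120 N, or if a joint passes its speed limit or range.

## Working session

There is one attempt and no reset: what is moved stays moved. The work goes in short steps, Python scripts to look and compute and a tool call to move; the robot and the scene stay as the last step left them, time stands still between calls to the robot, and variables do not carry over. Pictures are saved under pics/ and viewed, at most 10 in all, crops included, and the job is handed in when it is done.

Besides the shell and the picture viewer there is one more tool, called after "Emit:" as a command line: name --pt "numbers of a row" for each row, then --argument value for the rest. step_arm: Moves the arm, as the interface text tells. Its arguments: {"type":"object","properties":{"moves":{"type":"array","items":{"type":"array","items":{"type":"number"}}},"grip_force":{"type":"number"}},"required":["moves"]}

```bash
mkdir -p pics; ls
python3 - <<'E'
from bench import r
import cv2,numpy as np
o=r.get_obs();print({k:np.round(v,3) for k,v in o.items()})
for n in("scene","top"):
    f=r.grab_frame(n);np.savez(f"pics/{n}0.npz",**f)
    cv2.imwrite(f"pics/{n}0.png",f["image"][:,:,::-1])
    print(n,f["mtx"],f["rvec"],f["tvec"])
E
```

```text
pics
{'clock': np.float64(0.0), 'joints': array([ 1.211,  0.478,  0.022,  1.556, -0.012,  1.109, -0.083]), 'qvel': array([ 0.   , -0.   , -0.001, -0.001,  0.   , -0.   ,  0.001]), 'tau': array([ 1.0000e-03, -5.9644e+01,  1.6080e+00, -2.8119e+01,  1.2000e-02,
        9.0000e-03, -0.0000e+00]), 'tcp_pos': array([ 0.168, -0.653,  0.23 ]), 'orientation': array([-3.115, -0.394,  0.   ]), 'contact_force': array([-0.323,  0.885, -0.767]), 'moment': array([-0.036,  0.017, -0.025]), 'gripper_force': np.float64(0.0), 'grip_width': np.float64(0.085)}
scene [[474.2710819    0.         312.43199081]
 [  0.         474.2710819  205.86262963]
 [  0.           0.           1.        ]] [ 0.73673898  2.76241511 -0.88099697] [ 0.51515396 -0.15248261  1.22540774]
top [[502.91591879   0.         326.20170737]
 [  0.         502.91591879 200.48268115]
 [  0.           0.           1.        ]] [ 2.14604713 -2.19135096  0.17086462] [-0.04083795  0.61820005  1.06115013]
```

View pics/scene0.png

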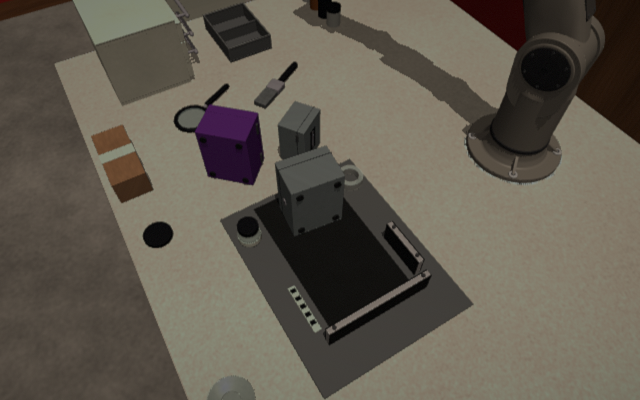

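View pics/top0.png

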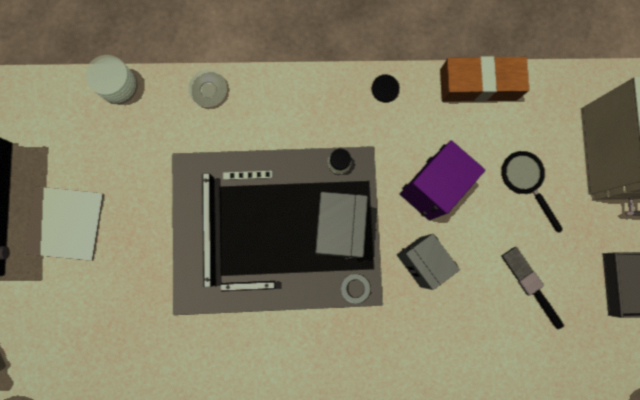

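Scene view: large grey box on the board (310,190), small grey box behind it (299,130), purple box (230,145). In the top view these are at (342,225), (430,260) and (445,180). Side stop is near (top 247,286), end stop (208,230), jar (340,160), tape (356,289), scale bar (247,175). The large grey one on the board, with feet facing the end stop, is the choice. I'll check it in a crop while measuring.

```bash
cat > h.py <<'E'
import numpy as np,cv2
def world(f):
    R=cv2.Rodrigues(np.array(f["rvec"]))[0];t=np.array(f["tvec"]).ravel();K=f["mtx"]
    v,u=np.mgrid[:400,:640];d=f["depth"]
    P=np.stack([(u-K[0,2])/K[0,0]*d,(v-K[1,2])/K[1,1]*d,d],-1)
    W=(P-t)@R; W[d==0]=np.nan; return W
def ray(f,uv,z):
    R=cv2.Rodrigues(np.array(f["rvec"]))[0];t=np.array(f["tvec"]).ravel()
    d=np.linalg.solve(f["mtx"],np.array([*uv,1.]))@R; c=-R.T@t
    return c+d*(z-c[2])/d[2]
def blobs(W,lo,hi,amin=60):
    m=((W[...,2]>lo)&(W[...,2]<hi)).astype(np.uint8)
    n,l,s,c=cv2.connectedComponentsWithStats(m)
    for i in range(1,n):
        if s[i,4]<amin: continue
        p=W[l==i]; x=p[:,:2].astype(np.float32)*1000
        (a,b),(w,h),g=cv2.minAreaRect(x)
        print(f"px({c[i][0]:.0f},{c[i][1]:.0f}) n{s[i,4]} rect c=({a:.1f},{b:.1f}) {w:.1f}x{h:.1f} ang {g:.2f} zmed {np.median(p[:,2])*1000:.1f}")
E
python3 - <<'E'
from h import *
f=dict(np.load("pics/top0.npz"));W=world(f)
for lo,hi in((.003,.010),(.02,.035),(.045,.075),(.1,.14),(.155,.18)):
    print(lo,hi);blobs(W,lo,hi,50)
s=dict(np.load("pics/scene0.npz"))
Ws=world(s)
print("scene box");blobs(Ws,.155,.18)
cv2.imwrite("pics/crop.png",cv2.resize(np.hstack([s["image"][85:255,180:380],f["image"][130:300,300:500]])[:,:,::-1],None,fx=2,fy=2,interpolation=cv2.INTER_CUBIC))
E
```

```text
0.003 0.01
px(207,88) n476 rect c=(888.2,214.4) 65.3x72.5 ang 84.50 zmed 7.2
px(586,152) n59 rect c=(722.9,-659.0) 79.0x6.5 ang 0.84 zmed 6.2
px(268,230) n24333 rect c=(561.5,60.8) 371.9x475.9 ang 1.93 zmed 6.5
px(523,172) n765 rect c=(677.2,-505.4) 79.0x90.9 ang 36.27 zmed 8.0
px(512,189) n55 rect c=(639.5,-479.3) 55.7x15.1 ang 61.26 zmed 5.5
px(63,223) n3790 rect c=(583.4,527.8) 160.4x165.1 ang 81.09 zmed 7.7
px(630,283) n990 rect c=(421.0,-733.9) 51.4x132.5 ang 86.92 zmed 5.6
px(607,292) n85 rect c=(403.1,-679.7) 97.0x7.7 ang 1.16 zmed 6.6
px(355,288) n224 rect c=(426.3,-114.2) 35.8x37.3 ang 87.85 zmed 6.5
0.02 0.035
px(472,93) n213 rect c=(858.0,-405.6) 195.8x75.1 ang 66.04 zmed 27.8
px(125,91) n133 rect c=(880.0,399.3) 35.6x87.2 ang 46.83 zmed 27.7
px(591,154) n370 rect c=(718.2,-661.0) 222.5x32.6 ang 8.32 zmed 27.4
px(3,200) n520 rect c=(630.3,645.0) 274.7x16.8 ang 0.64 zmed 27.4
px(337,169) n71 rect c=(694.4,-80.2) 51.3x25.8 ang 64.41 zmed 30.5
px(213,231) n140 rect c=(558.6,194.0) 237.3x2.0 ang 1.09 zmed 27.5
px(412,203) n50 rect c=(610.5,-245.6) 68.4x4.9 ang 42.92 zmed 28.1

[... 942 characters left out ...]
=(602.8,-252.8) 91.1x6.6 ang 44.07 zmed 121.1
px(432,261) n1678 rect c=(481.9,-263.3) 94.0x73.6 ang 34.68 zmed 121.8
0.155 0.18
px(630,137) n870 rect c=(720.4,-660.0) 220.4x12.9 ang 2.47 zmed 167.7
px(449,176) n2745 rect c=(645.9,-294.3) 91.9x121.2 ang 46.43 zmed 160.4
px(342,224) n2935 rect c=(555.4,-77.5) 94.9x120.6 ang 84.31 zmed 166.3
scene box
px(181,10) n108 rect c=(585.3,-760.8) 92.9x31.7 ang 89.29 zmed 165.7
px(140,42) n772 rect c=(721.9,-661.9) 38.1x222.1 ang 82.81 zmed 167.6
px(531,113) n516 rect c=(36.5,19.9) 61.2x135.2 ang 28.98 zmed 166.5
px(227,123) n1623 rect c=(645.6,-294.3) 97.0x120.2 ang 46.67 zmed 159.7
px(309,170) n2186 rect c=(555.3,-78.5) 95.3x120.3 ang 83.90 zmed 165.7
```

View pics/crop.png

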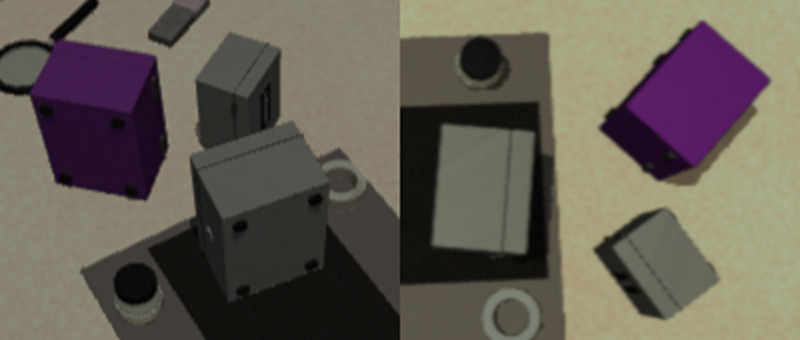

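The crop confirms the choice: the large grey box on the board has its four feet towards the end stop and its lid seam on the far side. The heights also fit: box top 166 mm, stops 61 mm, board 6.5 mm. The board is turned 1.1°, and the box's own +y runs along 84.3°.

```bash
cat >> h.py <<'E'
from scipy.spatial.transform import Rotation as Ro
def goal(o,p,xdir_deg,tilt_deg=0):
    """tool x heading xdir, pointing down, tips leaning forward along x by tilt"""
    a=np.radians(xdir_deg); x=np.array([np.cos(a),np.sin(a),0]);z=np.array([0,0,-1.]);y=np.cross(z,x)
    T=Ro.from_matrix(np.stack([x,y,z],1))*Ro.from_rotvec([0,np.radians(tilt_deg),0])
    C=Ro.from_rotvec(o["orientation"])
    print("shift",np.round(C.inv().apply(np.array(p)-o["tcp_pos"]*1000),1),"turn",np.round((C.inv()*T).as_rotvec(),3))
E
python3 - <<'E'
from h import *
from bench import r
o=r.get_obs(); goal(o,(547,-160,215),84.3)
E
```

```text
shift [ 489.9 -383.2   16. ] turn [-1.00e-03 -1.00e-03 -1.22e+00]
```

Emit:
step_arm --pt "490 -383 16 0 0 -1.22 60" --pt "490 -383 16 0 0 -1.22 60" --pt "490 -383 16 0 0 -1.22 60" --pt "490 -383 16 0 0 -1.22 60" --pt "490 -383 16 0 0 -1.22 60" --pt "490 -383 16 0 0 -1.22 60" --pt "490 -383 16 0 0 -1.22 60" --pt "490 -383 16 0 0 -1.22 60"

```text
clock: 0.9
tcp_pos: [0.4126, -0.335, 0.2209]
orientation: [-2.343, -2.092, 0.0]
contact_force: [1.4, -0.8, -0.9]
grip_width: 0.06
gripper_force: 0.0
```

Run:
```python
from h import *
from bench import r
o=r.get_obs(); print(o["tcp_pos"],o["joints"]);goal(o,(547,-160,215),84.3)
```

```text
[ 0.41256559 -0.33495338  0.22087192] [ 0.87604536  0.27819963 -0.37090373  1.8890208   0.11914372  0.99586954
  0.34008583]
shift [189.  113.8   5.8] turn [-0.     0.    -0.014]
```

Emit:
step_arm --pt "189 114 6 0 0 -0.014 60" --pt "189 114 6 0 0 -0.014 60" --pt "189 114 6 0 0 -0.014 60" --pt "189 114 6 0 0 -0.014 60" --pt "189 114 6 0 0 -0.014 60" --pt "189 114 6 0 0 -0.014 60" --pt "189 114 6 0 0 -0.014 60" --pt "189 114 6 0 0 -0.014 60"

```text
clock: 1.7
tcp_pos: [0.5465, -0.1644, 0.2147]
orientation: [-2.337, -2.099, 0.002]
contact_force: [-0.2, -0.2, -0.5]
grip_width: 0.0596
gripper_force: 0.0
```

Run:
```python
from h import *
from bench import r
o=r.get_obs(); print(o["tcp_pos"],o["joints"]);goal(o,(547,-160,133),84.3)
```

```text
[ 0.54653445 -0.16443216  0.21467613] [ 0.54434316  0.36115197 -0.45416852  1.80205851  0.18389101  1.02098289
 -0.08859794]
shift [ 4.5  0.1 81.7] turn [-0.001  0.001 -0.008]
```

Emit:
step_arm --pt "2 0 40 0 0 -0.005 60" --pt "3 0 80 0 0 -0.005 60" --pt "3 0 82 0 0 -0.005 60" --pt "3 0 82 0 0 -0.005 60" --pt "3 0 82 0 0 -0.005 60"

```text
clock: 2.2
tcp_pos: [0.549, -0.1606, 0.135]
orientation: [2.329, 2.104, 0.002]
contact_force: [-0.2, 1.0, 0.6]
grip_width: 0.0602
gripper_force: 0.0
```

Run:
```python
from h import *
from bench import r
o=r.get_obs(); print(o["tcp_pos"],o["contact_force"])
for n in("scene","top"):
    f=r.grab_frame(n);cv2.imwrite(f"pics/{n}1.png",f["image"][:,:,::-1])
    W=world(f);blobs(W,.155,.18,300)
    if n=="scene": cv2.imwrite("pics/s1c.png",cv2.resize(f["image"][60:300,180:440,::-1],None,fx=2,fy=2))
```

```text
[ 0.54899292 -0.16056881  0.13503605] [-0.19456268  1.0215412   0.56090337]
px(140,42) n755 rect c=(720.7,-661.7) 32.9x221.5 ang 84.91 zmed 167.2
px(529,112) n533 rect c=(37.6,19.6) 63.5x135.1 ang 27.85 zmed 167.3
px(227,122) n1618 rect c=(644.9,-294.6) 96.2x121.2 ang 47.54 zmed 159.7
px(309,170) n2171 rect c=(554.9,-77.9) 94.8x121.5 ang 84.25 zmed 165.8
px(629,136) n868 rect c=(720.5,-659.8) 221.0x15.8 ang 2.78 zmed 167.4
px(455,168) n1743 rect c=(651.5,-299.6) 92.4x107.6 ang 46.79 zmed 160.4
px(342,224) n2940 rect c=(555.4,-77.3) 95.3x120.4 ang 84.15 zmed 166.3
```

View pics/s1c.png

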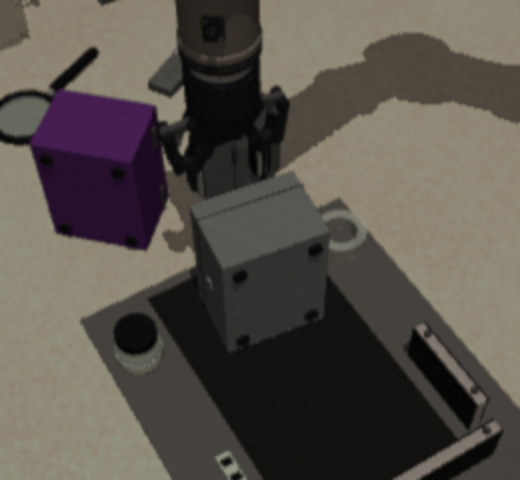

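The crop shows the gripper standing behind the lid side at about (230,160), clear of everything. Now the topple push.

Emit:
step_arm --pt "8 0 1 0 0 0 60" --pt "16 0 1 0 0 0 60" --pt "22 0 1 0 0 0 60" --pt "27 0 1 0 0 0 60" --pt "32 0 1 0 0 0 60" --pt "38 0 1 0 0 0 60" --pt "44 0 1 0 0 0 60" --pt "50 0 1 0 0 0 60"

```text
clock: 3.1
tcp_pos: [0.553, -0.1094, 0.132]
orientation: [2.33, 2.108, 0.0]
contact_force: [-0.4, -2.0, 1.1]
grip_width: 0.0599
gripper_force: 1.0
```

Run:
```python
from h import *
from bench import r
o=r.get_obs(); print(o["tcp_pos"],o["contact_force"])
f=r.grab_frame("scene");W=world(f)
m=(W[...,2]>.02)&(abs(W[...,0]-.56)<.075)&(W[...,1]>-.145)&(W[...,1]<.15);m[:, :260]=0
for lo in range(20,200,15):
    k=m&(W[...,2]*1000>lo)&(W[...,2]*1000<lo+15)
    if k.sum()>5:print(lo,k.sum(),np.round(np.nanmax(W[k][:,1])*1000))
```

```text
[ 0.55297937 -0.10937682  0.13204721] [-0.35031661 -1.96272102  1.05400805]
20 179 -19.0
35 166 -18.0
50 167 -16.0
65 178 -13.0
80 178 -9.0
95 208 -6.0
110 194 -3.0
125 185 3.0
140 262 7.0
155 1159 5.0
170 1481 -20.0
185 245 -90.0
```

It is tipping, with the face leaning forward. I'll continue.

Emit:
step_arm --pt "6 0 0 0 0 0 60" --pt "12 0 0 0 0 0 60" --pt "18 0 0 0 0 0 60" --pt "24 0 0 0 0 0 60" --pt "30 0 0 0 0 0 60" --pt "36 0 0 0 0 0 60" --pt "42 0 0 0 0 0 60" --pt "48 0 0 0 0 0 60"

```text
clock: 3.95
tcp_pos: [0.5576, -0.0614, 0.1319]
orientation: [-2.329, -2.108, 0.0]
contact_force: [-0.1, 0.4, 0.5]
grip_width: 0.0597
gripper_force: 0.0
```

Emit:
step_arm --pt "6 0 0 0 0 0 60" --pt "12 0 0 0 0 0 60" --pt "16 0 0 0 0 0 60" --pt "16 0 0 0 0 0 60" --pt "16 0 0 0 0 0 60"

```text
clock: 4.45
tcp_pos: [0.5593, -0.0463, 0.132]
orientation: [2.33, 2.108, -0.0]
contact_force: [-0.5, -0.4, -0.1]
grip_width: 0.0602
gripper_force: 0.0
```

Run:
```python
from h import *
from bench import r
o=r.get_obs(); print(o["tcp_pos"],o["contact_force"])
f=r.grab_frame("scene");W=world(f);blobs(W,.09,.11,500)
cv2.imwrite("pics/s2c.png",cv2.resize(f["image"][60:340,180:500,::-1],None,fx=2,fy=2))
```

```text
[ 0.55927507 -0.04634901  0.13200715] [-0.48340042 -0.42802567 -0.11344144]
px(148,63) n537 rect c=(720.4,-661.7) 23.8x219.7 ang 87.53 zmed 100.0
px(336,238) n4182 rect c=(568.8,51.2) 162.3x120.2 ang 84.00 zmed 102.1
```

View pics/s2c.png

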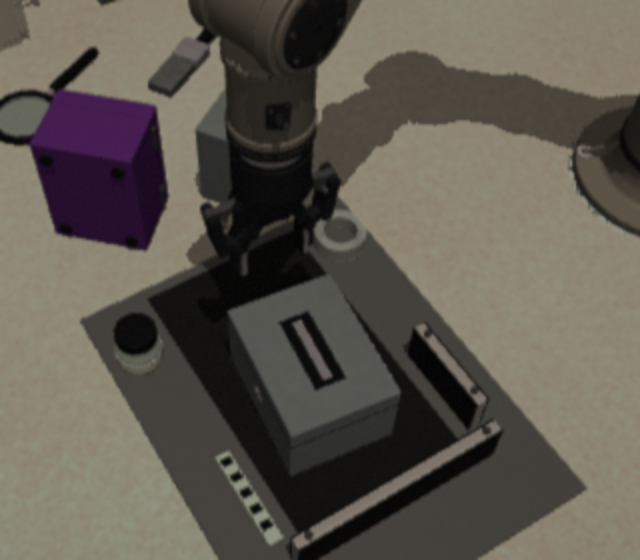

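The box lies on its feet, lid up, centred at (569, 51) with its handle recess at crop (312,350). The jar and the tape roll are untouched. Next I back off, tilt the tool so the tips lead, and go down behind the end face.

Run:
```python
from h import *
from bench import r
o=r.get_obs()
goal(o,(567,-75,125),91.1,25);goal(o,(567,-75,36),91.1,25)
f=r.grab_frame("scene");W=world(f);blobs(W,.055,.066,100)
```

```text
shift [-27.5  10.6   7. ] turn [ 0.026  0.436 -0.118]
shift [-27.5  10.6  96. ] turn [ 0.026  0.436 -0.118]
px(152,75) n277 rect c=(719.5,-660.7) 219.4x11.8 ang 0.20 zmed 61.0
px(515,144) n293 rect c=(28.8,15.4) 83.7x142.5 ang 28.17 zmed 61.2
px(235,163) n194 rect c=(650.3,-257.6) 71.8x147.2 ang 82.89 zmed 60.2
px(129,181) n119 rect c=(889.8,-330.5) 7.1x79.8 ang 88.40 zmed 60.5
px(247,225) n326 rect c=(705.9,-85.4) 45.0x44.6 ang 13.66 zmed 60.8
px(405,242) n406 rect c=(437.5,116.6) 19.9x110.6 ang 0.09 zmed 61.3
px(346,277) n153 rect c=(583.6,128.2) 35.2x122.2 ang 66.22 zmed 60.6
px(377,302) n1066 rect c=(558.3,201.9) 240.4x17.9 ang 1.13 zmed 61.5
```

Emit:
step_arm --pt "-28 11 0 0 0.1 -0.03 70" --pt "-28 11 7 0.01 0.25 -0.06 70" --pt "-28 11 7 0.02 0.35 -0.09 70" --pt "-28 11 7 0.026 0.436 -0.118 70" --pt "-28 11 50 0.026 0.436 -0.118 70" --pt "-28 11 95 0.026 0.436 -0.118 70" --pt "-28 11 96 0.026 0.436 -0.118 70" --pt "-28 11 96 0.026 0.436 -0.118 70"

```text
clock: 5.35
tcp_pos: [0.5671, -0.0749, 0.0362]
orientation: [-1.958, -1.996, -0.434]
contact_force: [-0.1, 0.5, 0.8]
grip_width: 0.0697
gripper_force: 0.0
```

Run:
```python
from h import *
from bench import r
o=r.get_obs();print(o["contact_force"],o["joints"])
goal(o,(567,-75,36),91.1,25)
for y in(-35,-5,15,23): goal(o,(567-.0192*(y+75),y,36),91.1,25)
```

```text
[-0.12009518  0.54739287  0.80890675] [ 0.71059634  0.74481237 -0.62289777  1.83001204 -0.02764814  0.7730539
  0.24346636]
shift [-0.2 -0.1  0.1] turn [-0.001 -0.001 -0.   ]
shift [36.1 -0.1 17.1] turn [-0.001 -0.001 -0.   ]
shift [63.2 -0.1 29.8] turn [-0.001 -0.001 -0.   ]
shift [81.4 -0.1 38.3] turn [-0.001 -0.001 -0.   ]
shift [88.6 -0.1 41.7] turn [-0.001 -0.001 -0.   ]
```

Emit:
step_arm --pt "9.1 0 4.2 0 0 0 70" --pt "18.1 0 8.5 0 0 0 70" --pt "25.4 0 11.8 0 0 0 70" --pt "31.7 0 14.8 0 0 0 70" --pt "38.1 0 17.7 0 0 0 70" --pt "44.4 0 20.7 0 0 0 70" --pt "50.7 0 23.7 0 0 0 70" --pt "57.1 0 26.6 0 0 0 70"

```text
clock: 6.15
tcp_pos: [0.5666, -0.0121, 0.0361]
orientation: [-1.96, -1.998, -0.435]
contact_force: [0.7, -2.9, 1.5]
grip_width: 0.0698
gripper_force: 1.5
```

Emit:
step_arm --pt "5.4 0 2.5 0 0 0 70" --pt "10.9 0 5.1 0 0 0 70" --pt "14.5 0 6.8 0 0 0 70" --pt "18.1 0 8.5 0 0 0 70"

```text
clock: 6.55
tcp_pos: [0.5654, 0.008, 0.0359]
orientation: [-1.958, -1.998, -0.434]
contact_force: [-0.3, -2.9, 2.2]
grip_width: 0.07
gripper_force: 1.9
```

Run:
```python
from h import *
from bench import r
o=r.get_obs();print(o["tcp_pos"],o["contact_force"])
f=r.grab_frame("scene");W=world(f);blobs(W,.09,.11,1500)
```

```text
[0.56539715 0.00803095 0.03585253] [-0.28902817 -2.92767886  2.19228081]
px(352,251) n4444 rect c=(557.1,93.3) 121.3x161.3 ang 1.14 zmed 102.1
```

Square to the board, with a sliding force of about 3.5 N and roughly 20 mm left.

Emit:
step_arm --pt "4.5 0 2.1 0 0 0 70" --pt "9.1 0 4.2 0 0 0 70" --pt "11.8 0 5.5 0 0 0 70" --pt "13.6 0 6.3 0 0 0 70" --pt "14.5 0 6.8 0 0 0 70"

```text
clock: 7.1
tcp_pos: [0.5651, 0.0242, 0.0358]
orientation: [-1.958, -1.998, -0.434]
contact_force: [-1.9, -1.7, 0.1]
grip_width: 0.0697
gripper_force: 1.2
```

Emit:
step_arm --pt "0.5 0 0.2 0 0 0 70" --pt "0.9 0 0.4 0 0 0 70"

```text
clock: 7.3
tcp_pos: [0.5652, 0.0247, 0.0359]
orientation: [-1.958, -1.998, -0.434]
contact_force: [-0.5, -2.6, -0.0]
grip_width: 0.0702
gripper_force: 1.1
```

Emit:
step_arm --pt "0.5 0 0.2 0 0 0 70" --pt "0.9 0 0.4 0 0 0 70"

```text
clock: 7.5
tcp_pos: [0.5654, 0.0257, 0.0359]
orientation: [-1.959, -1.998, -0.434]
contact_force: [-0.2, -2.3, -0.5]
grip_width: 0.0701
gripper_force: 0.9
```

Emit:
step_arm --pt "0.5 0 0.2 0 0 0 70" --pt "0.9 0 0.4 0 0 0 70"

```text
clock: 7.7
tcp_pos: [0.5654, 0.0268, 0.036]
orientation: [-1.958, -1.998, -0.435]
contact_force: [-0.3, -1.8, -0.7]
grip_width: 0.0702
gripper_force: 0.8
```

Emit:
step_arm --pt "0.5 0 0.2 0 0 0 70" --pt "0.9 0 0.4 0 0 0 70"

```text
clock: 7.9
tcp_pos: [0.5654, 0.0279, 0.036]
orientation: [-1.958, -1.998, -0.435]
contact_force: [-0.5, -2.0, -0.9]
grip_width: 0.0698
gripper_force: 0.8
```

Emit:
step_arm --pt "0.4 0 0.2 0 0 0 70" --pt "0.4 0 0.2 0 0 0 70"

```text
clock: 8.1
tcp_pos: [0.5654, 0.0283, 0.0361]
orientation: [-1.958, -1.998, -0.435]
contact_force: [0.5, -1.3, -0.3]
grip_width: 0.0703
gripper_force: 0.6
```

Emit:
step_arm --pt "0.5 0 0.2 0 0 0 70" --pt "0.9 0 0.4 0 0 0 70"

```text
clock: 8.3
tcp_pos: [0.5654, 0.0288, 0.036]
orientation: [-1.959, -1.998, -0.434]
contact_force: [-0.8, -3.3, -0.3]
grip_width: 0.0699
gripper_force: 1.8
```

Emit:
step_arm --pt "0.4 0 0.2 0 0 0 70" --pt "0.4 0 0.2 0 0 0 70"

```text
clock: 8.5
tcp_pos: [0.5654, 0.0289, 0.036]
orientation: [-1.959, -1.998, -0.434]
contact_force: [-0.4, -4.0, 0.2]
grip_width: 0.0698
gripper_force: 2.4
```

Run:
```python
from h import *
from bench import r
for n in("scene","top"):
    f=r.grab_frame(n);W=world(f);print(n);blobs(W,.09,.11,1500);blobs(W,.055,.066,400)
```

```text
scene
px(358,259) n4584 rect c=(557.1,114.2) 121.8x161.6 ang 1.12 zmed 102.1
px(405,242) n408 rect c=(437.0,116.5) 18.5x111.5 ang 1.11 zmed 61.2
px(373,300) n1241 rect c=(559.6,123.6) 240.9x174.5 ang 1.14 zmed 61.5
top
px(246,228) n4588 rect c=(557.6,113.8) 120.5x159.8 ang 1.39 zmed 102.4
px(206,230) n670 rect c=(559.3,202.1) 240.9x17.6 ang 1.35 zmed 61.8
px(247,286) n400 rect c=(437.4,116.9) 16.2x109.3 ang 1.20 zmed 62.0
```

Touching the stop (box 114 + 80 = 194 = stop face). Now I raise the press gradually towards a push of about 12.5 N.

Emit:
step_arm --pt "0.5 0 0.2 0 0 0 70" --pt "0.9 0 0.4 0 0 0 70" --pt "0.9 0 0.4 0 0 0 70"

```text
clock: 8.9
tcp_pos: [0.5654, 0.0292, 0.0359]
orientation: [-1.96, -1.998, -0.433]
contact_force: [-1.8, -7.3, 1.1]
grip_width: 0.0704
gripper_force: 3.7
```

Emit:
step_arm --pt "0.5 0 0.2 0 0 0 70" --pt "0.9 0 0.4 0 0 0 70" --pt "0.9 0 0.4 0 0 0 70"

```text
clock: 9.2
tcp_pos: [0.5655, 0.0293, 0.0359]
orientation: [-1.962, -1.998, -0.433]
contact_force: [-2.2, -8.7, 3.4]
grip_width: 0.0704
gripper_force: 4.8
```

Emit:
step_arm --pt "0.5 0 0.2 0 0 0 70" --pt "0.9 0 0.4 0 0 0 70" --pt "0.9 0 0.4 0 0 0 70"

```text
clock: 9.5
tcp_pos: [0.5655, 0.0295, 0.0359]
orientation: [-1.963, -1.998, -0.432]
contact_force: [-2.0, -12.5, 3.8]
grip_width: 0.0699
gripper_force: 6.0
```

Emit:
step_arm --pt "0.5 0 0.2 0 0 0 70" --pt "0.5 0 0.2 0 0 0 70" --pt "0.5 0 0.2 0 0 0 70"

```text
clock: 9.8
tcp_pos: [0.5655, 0.0296, 0.0359]
orientation: [-1.963, -1.998, -0.432]
contact_force: [-2.3, -12.8, 4.7]
grip_width: 0.0697
gripper_force: 6.5
```

Emit:
step_arm --pt "0 0 0 0 0 0 70" --pt "0 0 0 0 0 0 70" --pt "0 0 0 0 0 0 70" --pt "0 0 0 0 0 0 70"

```text
clock: 10.2
tcp_pos: [0.5655, 0.0296, 0.0358]
orientation: [-1.963, -1.998, -0.432]
contact_force: [-3.4, -13.3, 6.0]
grip_width: 0.0704
gripper_force: 6.5
```

Emit:
step_arm --pt "0 0 0 0 0 0 70" --pt "0 0 0 0 0 0 70" --pt "0 0 0 0 0 0 70" --pt "0 0 0 0 0 0 70" --pt "0 0 0 0 0 0 70"

```text
clock: 10.7
tcp_pos: [0.5655, 0.0296, 0.0358]
orientation: [-1.963, -1.998, -0.432]
contact_force: [-2.5, -13.3, 6.1]
grip_width: 0.07
gripper_force: 6.5
```

The first press is done: about 13 N push minus about 3 to 5 N friction, held for over 1 s. Now I ease off, back away and lift.

Emit:
step_arm --pt "-1.8 0 -0.8 0 0 0 70" --pt "-3.6 0 -1.7 0 0 0 70" --pt "-9.1 0 -4.2 0 0 0 70" --pt "-27 0 -12.7 0 0 0 70" --pt "-36 0 -17 0 0 0 70" --pt "-15 0 -62 0 0 0 70" --pt "6 0 -107 0 0 0 70" --pt "20 0 -138 0 0 0 70"

```text
clock: 11.5
tcp_pos: [0.567, -0.0061, 0.1728]
orientation: [-1.958, -1.999, -0.438]
contact_force: [0.9, -0.6, -0.9]
grip_width: 0.0703
gripper_force: 0.0
```

Run:
```python
from h import *
from bench import r
o=r.get_obs();print(o["tcp_pos"],o["contact_force"],o["joints"])
f=r.grab_frame("top");W=world(f);blobs(W,.09,.11,1500)
f=r.grab_frame("scene");W=world(f);blobs(W,.09,.11,1500)
goal(o,(665,116,165),91.1,25);goal(o,(665,116,165),135,25);goal(o,(665,116,165),181.1,25)
```

```text
[ 0.56698841 -0.00613051  0.17280094] [ 0.94083047 -0.59515067 -0.92984196] [ 0.67733425  0.5304895  -0.70909768  1.81578881 -0.12581116  0.93404174
  0.13350892]
px(246,228) n4573 rect c=(557.6,114.0) 120.5x159.9 ang 1.01 zmed 102.4
px(358,259) n4579 rect c=(557.6,113.8) 121.2x161.8 ang 1.03 zmed 102.1
shift [105.4 100.5  58.2] turn [ 0.002 -0.001  0.002]
shift [105.4 100.5  58.2] turn [ 0.326  0.    -0.692]
shift [105.4 100.5  58.2] turn [ 6.660e-01  1.000e-03 -1.421e+00]
```

Emit:
step_arm --pt "105 100 58 0.666 0 -1.421 70" --pt "105 100 58 0.666 0 -1.421 70" --pt "105 100 58 0.666 0 -1.421 70" --pt "105 100 58 0.666 0 -1.421 70" --pt "105 100 58 0.666 0 -1.421 70" --pt "105 100 58 0.666 0 -1.421 70" --pt "105 100 58 0.666 0 -1.421 70" --pt "105 100 58 0.666 0 -1.421 70"

```text
clock: 12.4
tcp_pos: [0.6634, 0.1146, 0.1601]
orientation: [-0.465, -2.666, -0.102]
contact_force: [-0.2, 0.1, 0.6]
grip_width: 0.07
gripper_force: 0.0
```

Run:
```python
from h import *
from bench import r
o=r.get_obs();print(o["tcp_pos"],o["contact_force"],o["joints"])
goal(o,(665,116,165),181.1,25)
```

```text
[0.66343928 0.1146256  0.16006259] [-0.1852625   0.10323974  0.59481437] [ 0.2560781   0.89836466 -0.79563882  1.24513239  0.29606567  1.53845671
  0.74677559]
shift [ 1.2  1.8 -4.9] turn [ 0.153 -0.004 -0.33 ]
```

Emit:
step_arm --pt "1 2 -5 0.153 -0.004 -0.33 70" --pt "1 2 -5 0.153 -0.004 -0.33 70" --pt "1 2 -5 0.153 -0.004 -0.33 70" --pt "1 2 -5 0.153 -0.004 -0.33 70" --pt "1 2 -5 0.153 -0.004 -0.33 70"

```text
clock: 12.9
tcp_pos: [0.6652, 0.1162, 0.1656]
orientation: [0.015, -2.707, 0.005]
contact_force: [-0.0, -0.1, 0.5]
grip_width: 0.07
gripper_force: 0.0
```

Run:
```python
from h import *
from bench import r
o=r.get_obs();print(o["tcp_pos"],o["contact_force"],o["joints"])
goal(o,(665,116,165),181.1,25);goal(o,(665,116,36),181.1,25)
```

```text
[0.66521555 0.11616055 0.16559136] [-0.01644565 -0.14158188  0.46399347] [ 0.19395819  0.92424189 -0.82506644  1.19300307  0.42193836  1.65326128
  1.00850335]
shift [-0.1 -0.2  0.6] turn [ 0.002  0.001 -0.008]
shift [-54.4  -0.  117.6] turn [ 0.002  0.001 -0.008]
```

Emit:
step_arm --pt "-20 0 43 0.002 0 -0.008 70" --pt "-40 0 86 0.002 0 -0.008 70" --pt "-54 0 117 0.002 0 -0.008 70" --pt "-54 0 117 0.002 0 -0.008 70" --pt "-54 0 117 0.002 0 -0.008 70" --pt "-54 0 117 0.002 0 -0.008 70"

```text
clock: 13.5
tcp_pos: [0.6667, 0.1163, 0.0402]
orientation: [0.027, -2.711, 0.003]
contact_force: [-0.6, -0.1, -0.3]
grip_width: 0.0696
gripper_force: 0.0
```

Run:
```python
from h import *
from bench import r
o=r.get_obs();print(o["tcp_pos"],o["contact_force"],o["joints"])
goal(o,(665,116,36),181.1,25);goal(o,(615,115,36),181.1,25);goal(o,(575,114.3,36),181.1,25)
f=r.grab_frame("scene");cv2.imwrite("pics/s3c.png",cv2.resize(f["image"][60:340,180:500,::-1],None,fx=2,fy=2))
```

```text
[0.66673899 0.11629443 0.04021905] [-0.59730364 -0.07925022 -0.30543826] [ 0.18536261  1.0483566  -0.7857749   1.25131737  0.49276608  1.48886538
  1.00613347]
shift [-0.2 -0.3  4.6] turn [0.002 0.006 0.001]
shift [45.3 -0.3 25.4] turn [0.002 0.006 0.001]
shift [81.6 -0.2 42.1] turn [0.002 0.006 0.001]
```

View pics/s3c.png

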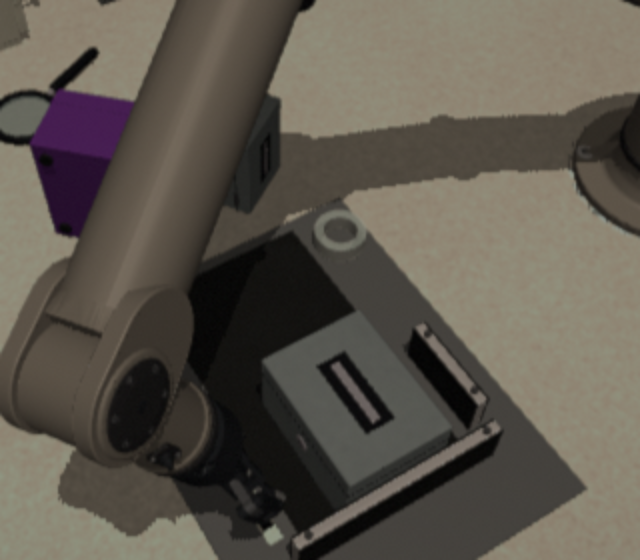

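The box sits against the end stop, with the gripper beyond its far side at crop (260,500). Approaching sideways now.

Emit:
step_arm --pt "7 0 8 0 0.006 0 70" --pt "16 0 12 0 0.006 0 70" --pt "25 0 16 0 0.006 0 70" --pt "32 0 19.2 0 0.006 0 70" --pt "37.3 0 21.7 0 0.006 0 70" --pt "41 0 23.4 0 0.006 0 70" --pt "44.6 0 25 0 0.006 0 70" --pt "48 0 26.7 0 0.006 0 70"

```text
clock: 14.35
tcp_pos: [0.6114, 0.1147, 0.0341]
orientation: [0.027, -2.704, 0.005]
contact_force: [4.5, -0.9, 2.3]
grip_width: 0.0696
gripper_force: 2.1
```

Emit:
step_arm --pt "3.6 0 1.7 0 0 0 70" --pt "7.3 0 3.4 0 0 0 70" --pt "10.9 0 5.1 0 0 0 70" --pt "14.5 0 6.8 0 0 0 70"

```text
clock: 14.75
tcp_pos: [0.5943, 0.1145, 0.0336]
orientation: [0.028, -2.702, 0.005]
contact_force: [4.1, -0.4, 2.5]
grip_width: 0.0697
gripper_force: 2.1
```

Run:
```python
from h import *
from bench import r
o=r.get_obs();print(o["tcp_pos"],o["contact_force"],o["joints"])
goal(o,(576,114.3,36),181.1,25)
for n in("scene","top"):
    f=r.grab_frame(n);W=world(f);blobs(W,.09,.11,1500)
```

```text
[0.59425667 0.1144543  0.03356068] [ 4.06931592 -0.41367408  2.53355054] [ 0.23994313  0.97894206 -0.81044172  1.46509239  0.47953911  1.38037366
  0.94557818]
shift [17.6  0.2  5.6] turn [-0.    -0.003  0.002]
px(369,252) n4478 rect c=(529.3,113.6) 121.0x160.8 ang 1.01 zmed 102.1
px(246,242) n4635 rect c=(528.7,113.6) 120.2x160.7 ang 1.15 zmed 102.4
```

Emit:
step_arm --pt "4.5 0 1.8 0 0 0 70" --pt "9.1 0 3.5 0 0 0 70" --pt "13.6 0 5 0 0 0 70" --pt "16.3 0 6 0 0 0 70" --pt "18 0 6.8 0 0 0 70"

```text
clock: 15.35
tcp_pos: [0.5748, 0.1139, 0.035]
orientation: [0.029, -2.701, 0.006]
contact_force: [1.7, 0.5, -0.9]
grip_width: 0.07
gripper_force: 0.8
```

Emit:
step_arm --pt "0.5 0 0.2 0 0 0 70" --pt "0.9 0 0.4 0 0 0 70"

```text
clock: 15.55
tcp_pos: [0.5744, 0.1139, 0.035]
orientation: [0.028, -2.702, 0.006]
contact_force: [1.6, -0.7, -0.8]
grip_width: 0.0701
gripper_force: 0.8
```

Emit:
step_arm --pt "0.5 0 0.2 0 0 0 70" --pt "0.9 0 0.4 0 0 0 70"

```text
clock: 15.75
tcp_pos: [0.5735, 0.1139, 0.0351]
orientation: [0.028, -2.702, 0.006]
contact_force: [1.1, 0.1, -0.9]
grip_width: 0.07
gripper_force: 0.8
```

Emit:
step_arm --pt "0.5 0 0.2 0 0 0 70" --pt "0.5 0 0.2 0 0 0 70"

```text
clock: 15.95
tcp_pos: [0.5728, 0.114, 0.0352]
orientation: [0.028, -2.702, 0.006]
contact_force: [2.2, 0.6, -0.6]
grip_width: 0.0701
gripper_force: 0.7
```

Emit:
step_arm --pt "0.5 0 0.2 0 0 0 70" --pt "0.9 0 0.4 0 0 0 70"

```text
clock: 16.15
tcp_pos: [0.5718, 0.1139, 0.0352]
orientation: [0.028, -2.702, 0.006]
contact_force: [0.3, 0.0, -0.3]
grip_width: 0.0703
gripper_force: 0.8
```

Emit:
step_arm --pt "0.5 0 0.2 0 0 0 70" --pt "0.9 0 0.4 0 0 0 70"

```text
clock: 16.35
tcp_pos: [0.5709, 0.1139, 0.0352]
orientation: [0.028, -2.702, 0.006]
contact_force: [0.6, 0.9, -0.7]
grip_width: 0.0699
gripper_force: 0.8
```

Emit:
step_arm --pt "0.5 0 0.2 0 0 0 70" --pt "0.9 0 0.4 0 0 0 70"

```text
clock: 16.55
tcp_pos: [0.5703, 0.1139, 0.0352]
orientation: [0.028, -2.703, 0.005]
contact_force: [3.4, -0.0, -0.6]
grip_width: 0.0699
gripper_force: 1.7
```

Contact. Raising the press.

Emit:
step_arm --pt "0.5 0 0.2 0 0 0 70" --pt "0.9 0 0.4 0 0 0 70" --pt "0.9 0 0.4 0 0 0 70"

```text
clock: 16.85
tcp_pos: [0.57, 0.1138, 0.0353]
orientation: [0.027, -2.704, 0.005]
contact_force: [6.3, 0.6, -1.7]
grip_width: 0.0701
gripper_force: 2.8
```

Emit:
step_arm --pt "0.5 0 0.2 0 0 0 70" --pt "0.9 0 0.4 0 0 0 70" --pt "0.9 0 0.4 0 0 0 70"

```text
clock: 17.15
tcp_pos: [0.5698, 0.1138, 0.0353]
orientation: [0.027, -2.706, 0.005]
contact_force: [7.4, -0.3, -3.0]
grip_width: 0.0698
gripper_force: 3.7
```

Emit:
step_arm --pt "0.5 0 0.2 0 0 0 70" --pt "0.9 0 0.4 0 0 0 70" --pt "0.9 0 0.4 0 0 0 70"

```text
clock: 17.45
tcp_pos: [0.5697, 0.1138, 0.0354]
orientation: [0.026, -2.707, 0.004]
contact_force: [9.5, 1.5, -3.0]
grip_width: 0.0698
gripper_force: 4.6
```

Emit:
step_arm --pt "0.2 0 0.6 0 0 0 70" --pt "0.5 0 1.2 0 0 0 70" --pt "0.5 0 1.2 0 0 0 70"

```text
clock: 17.75
tcp_pos: [0.5697, 0.1137, 0.035]
orientation: [0.026, -2.709, 0.004]
contact_force: [11.9, 0.2, -0.7]
grip_width: 0.0701
gripper_force: 5.7
```

Emit:
step_arm --pt "0 0 0 0 0 0 70" --pt "0 0 0 0 0 0 70"

```text
clock: 17.95
tcp_pos: [0.5697, 0.1138, 0.035]
orientation: [0.026, -2.709, 0.004]
contact_force: [11.6, -0.1, -0.4]
grip_width: 0.0696
gripper_force: 5.7
```

Emit:
step_arm --pt "0 0 0 0 0 0 70" --pt "0 0 0 0 0 0 70" --pt "0 0 0 0 0 0 70" --pt "0 0 0 0 0 0 70" --pt "0 0 0 0 0 0 70" --pt "0 0 0 0 0 0 70" --pt "0 0 0 0 0 0 70" --pt "0 0 0 0 0 0 70"

```text
clock: 18.75
tcp_pos: [0.5697, 0.1138, 0.035]
orientation: [0.026, -2.709, 0.004]
contact_force: [11.3, 0.7, -0.7]
grip_width: 0.0699
gripper_force: 5.7
```

Run:
```python
from h import *
from bench import r
for n in("scene","top"):
    f=r.grab_frame(n);W=world(f);blobs(W,.09,.11,1500);blobs(W,.055,.066,400)
```

```text
px(379,247) n4361 rect c=(504.3,112.6) 122.0x163.0 ang 1.09 zmed 102.1
px(376,300) n1208 rect c=(559.3,153.1) 240.1x114.9 ang 1.25 zmed 61.5
px(246,253) n4672 rect c=(505.0,113.0) 120.2x160.7 ang 1.21 zmed 102.5
px(206,222) n637 rect c=(558.9,202.5) 239.9x18.1 ang 1.22 zmed 61.7
```

Emit:
step_arm --pt "-1.8 0 -0.8 0 0 0 70" --pt "-3.6 0 -1.7 0 0 0 70" --pt "-9.1 0 -4.2 0 0 0 70" --pt "-27 0 -12.7 0 0 0 70" --pt "-45 0 -21 0 0 0 70" --pt "-24 0 -66 0 0 0 70" --pt "-3 0 -111 0 0 0 70" --pt "18 0 -156 0 0 0 70"

```text
clock: 19.65
tcp_pos: [0.615, 0.1151, 0.1843]
orientation: [0.03, -2.698, 0.005]
contact_force: [1.3, -1.2, 1.1]
grip_width: 0.07
gripper_force: 0.0
```

Run:
```python
from h import *
from bench import r
print(r.get_obs()["tcp_pos"])
for n in("scene","top"):
    f=r.grab_frame(n);W=world(f);blobs(W,.09,.11,1500);blobs(W,.055,.066,300);blobs(W,.02,.035,300)
cv2.imwrite("pics/t4c.png",cv2.resize(f["image"][120:330,150:410,::-1],None,fx=2.5,fy=2.5))
```

```text
[0.61501576 0.11510334 0.18429472]
px(379,247) n4394 rect c=(505.5,112.9) 120.9x161.3 ang 1.08 zmed 102.1
px(377,300) n1212 rect c=(559.2,155.7) 240.4x110.0 ang 1.06 zmed 61.4
px(155,85) n333 rect c=(719.8,-660.8) 219.0x12.8 ang 0.61 zmed 27.3
px(513,153) n522 rect c=(35.6,33.1) 105.4x200.6 ang 44.54 zmed 26.4
px(350,176) n350 rect c=(425.8,-111.7) 62.3x62.3 ang 60.50 zmed 29.2
px(246,253) n4671 rect c=(505.3,112.9) 120.1x160.5 ang 1.21 zmed 102.4
px(206,227) n570 rect c=(550.6,201.7) 223.3x17.2 ang 1.18 zmed 61.6
px(248,287) n332 rect c=(436.6,116.9) 15.0x109.2 ang 1.17 zmed 61.6
px(591,154) n369 rect c=(718.4,-660.8) 220.0x28.5 ang 7.04 zmed 27.4
px(3,200) n497 rect c=(631.6,646.4) 272.6x16.7 ang 1.32 zmed 27.1
```

View pics/t4c.png

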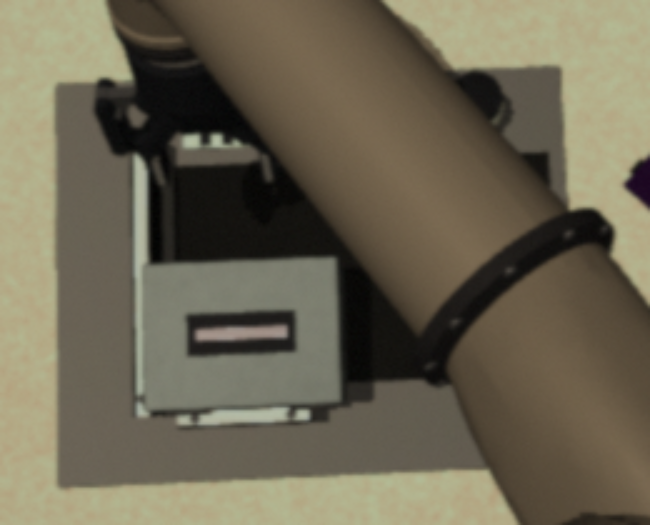

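The crop shows the box lying flush on the side stop at (245,415) and the end stop at (140,340), lid up. The forearm hides the jar, so I'll lift and turn the arm away for a final check.

Emit:
step_arm --pt "40 0 -90 0 0 0 70" --pt "70 0 -150 0 0 0.2 70" --pt "150 80 -150 0 0 0.5 70" --pt "150 160 -150 0 0 0.8 70" --pt "150 240 -150 0 0 0.8 70" --pt "150 240 -150 0 0 0.8 70" --pt "150 240 -150 0 0 0.8 70" --pt "150 240 -150 0 0 0.8 70"

```text
clock: 20.55
tcp_pos: [0.5359, 0.3576, 0.3839]
orientation: [-1.029, -2.524, 0.244]
contact_force: [-0.1, -0.2, -0.1]
grip_width: 0.0698
gripper_force: 0.0
```

Run:
```python
from h import *
from bench import r
o=r.get_obs();print(o["tcp_pos"],o["joints"])
for n in("scene","top"):
    f=r.grab_frame(n);W=world(f);print(n);W[~((W[...,0]>.38)&(W[...,0]<.75)&(abs(W[...,1]-.06)<.25))]=np.nan
    blobs(W,.09,.11,1000);blobs(W,.05,.066,100);blobs(W,.02,.035,200)
```

```text
[0.53592722 0.3576316  0.38394286] [-0.18600448  0.66965148 -0.74402876  1.08772603  0.10855792  1.83272679
 -0.06970429]
scene
px(377,247) n4023 rect c=(505.8,113.0) 121.0x160.7 ang 1.10 zmed 102.1
px(247,226) n355 rect c=(705.6,-85.8) 46.6x45.4 ang 33.59 zmed 60.7
px(375,297) n1399 rect c=(575.4,180.5) 197.5x213.9 ang 38.89 zmed 61.2
px(350,176) n356 rect c=(426.1,-112.5) 62.9x62.4 ang 74.24 zmed 29.2
px(375,313) n270 rect c=(557.7,209.0) 15.6x242.5 ang 87.77 zmed 27.6
top
px(246,253) n4677 rect c=(505.2,112.9) 120.1x160.4 ang 1.13 zmed 102.3
px(340,159) n354 rect c=(705.1,-85.2) 43.8x45.3 ang 88.83 zmed 61.2
px(206,221) n666 rect c=(558.7,202.0) 239.8x17.4 ang 1.37 zmed 61.7
px(247,287) n328 rect c=(436.6,116.3) 14.8x109.9 ang 1.21 zmed 61.9
px(355,288) n420 rect c=(425.9,-112.7) 62.6x61.2 ang 44.02 zmed 29.9
```

The jar (705,-85) and the tape roll (426,-113) have not moved, and the box is flush and square.

```bash
python3 -c "
from bench import r
print(r.hand_in())"
```

```text
the job is handed in; nothing more can be done
None
```

I toppled the box onto its feet, lid up, and pressed it for over 1 s against the end stop (about 8 to 11 N) and then the side stop (about 9 N). Those forces are wrist readings less estimated friction. It was flush to within about half a millimetre, jar and tape roll unmoved, when I handed in at about 20 s.

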